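Slide the coin tray past its spring pin and lock it home

TASK

Push the white coin tray along its dock until it is fully home against the blue end stop. A brass spring pin stands up in its way: press the orange bar beside the channel to sink the pin, and hold it down while you push the tray over the pin from behind; then let go of everything, so that the pin springs up behind the tray and locks it in. Only press and push: do not lift or tip the tray, and leave the loose things on the counter where they are.

Things in the scene. Friction and masses are not known exactly. Their poses are not given: they have to be found in the camera images.
- dock: fixed dock, 305 mm long (x -185 to +120 mm), 152 mm wide (y -92 to +60 mm). Origin on the table under the brass lock pin; z up; +x is the way the tray slides home. A channel 93 mm wide (y -46.5 to +46.5 mm) runs along x, its floor 20 mm above the table; rails 5 mm thick on both sides rise to 30 mm. It is open at the -x end; at the +x end a blue stop, face at x = +101 mm, top at 55 mm. The press bar stands beside the channel on the -y side.
- tray: loose white open tray, 90 x 90 mm, 35 mm high, about 0.75 kg with three paper coin rolls lying in it (they are no higher than its walls); it lies on the channel floor, its top 55 mm above the table. Origin at the centre of its underside, axes as the dock's. It starts in front of the pin, its centre at x = -57 to -85 mm in the dock's frame; home, against the stop, its centre is at x = +56 mm and its rear wall 6 mm past the pin.
- catch (a joint): how far the spring catch is pressed down, in m: 0 = up, 0.015 = bottomed. The brass pin and the orange bar are one part that moves straight down. The pin (10 mm diameter, on the channel's centre line) stands 9 mm above the channel floor when up, and is clear of the tray from 0.0095 on; hold it at about 0.012. The spring pushes back with 1 N at the top, 2.7 N at the bottom. A tray lying over the pin also keeps it down; it springs up when the tray is past and the bar is let go.
- bar_top (a point): centre of the top face of the orange press bar, which is 115 mm long along the dock's x (x -175 to -60 mm), 26 mm wide (y -80.5 to -54.5 mm) and 12 mm thick; its top is 50 mm above the table when up, 38 mm when pressed 12 mm, 35 mm bottomed. It moves with the catch. A fingertip can slide along it while pressing, with another fingertip (or the other side of the same one) behind the tray's rear wall.
- coin_roll: bystander: loose paper coin roll standing upright, 27 mm diameter, 78 mm tall; origin at the centre of its foot
- capsule: bystander: loose clear coin capsule lying flat, 46 mm diameter, 9 mm high; origin at the centre of its underside
- loupe: bystander: loose green loupe standing on the counter, 38 mm diameter, 38 mm high; origin at the centre of its underside
Not all that is in view belongs to the job. Of the things that look like the tray, the middle-sized one is meant.

How it is judged:
By the outcome, as a careful person would: the job done as asked, in the order asked, and still so for the second after the job is handed in, with the robot touching nothing.
It also fails if it takes over 48 s, if anything falls off the work surface, if the arm or the gripper's body presses on something with over 40 N, if the wrist force passes 120 N, or if a joint passes its speed limit or range.

ROBOT

A 7-joint arm with a two-finger parallel gripper is mounted at the origin on the work surface. World frame = base frame: x ahead of the robot, y to its left, z up, the work surface at z = 0. Lengths are in m, angles in rad, forces in N, time in s.
With the tool pointing down it reaches from about 0.4 to 0.875 m from the base axis. Payload 19.3 kg.
Tool frame: the origin (TCP) lies between the finger pads; the fingertips stand 22 mm ahead of it and the grasp point (between the pads) lies 3 mm ahead of it; z points along the fingers, y is the line along which they close (so a half turn about z gives the same grasp; the last joint's range is limited). The gripper opens to 85 mm and grips with 20 to 120 N. Pads are 22 mm wide; open, the fingers measure 114 mm over their backs; the gripper's body (76 mm by 85 mm) begins 54 mm behind the grasp point. The pads swing forward as they close: fully open they stand 13 mm farther back than shut.
Start: joints at [1.068, 0.521, -0.036, 1.599, 0.021, 1.021, -0.113], TCP at [0.262, -0.567, 0.253] pointing down, gripper open.
Joint ranges: [-2.91, 2.91], [-0.3, 2.13], [-1.5, 1.42], [0.17, 2.43], [-1.26, 4.41], [0.16, 1.93], [-2.52, 2.52]. Speed limits (rad/s): [1.89, 1.89, 2.39, 2.39, 3.01, 3.01, 3.01].

INTERFACE

Orientations are given as a unit quaternion [x, y, z, w].
In Python, from rig import sensors, cams, job_done gives the robot as it stands. The module is installed in compiled form; this text tells all that it offers.
- The arm moves only by the shell command python3 -m handwheel 'ROWS' [FORCE]. ROWS is JSON, a list of rows, each a list of 7 numbers: the opening, from 0 (shut) to 1 (fully open), then the shift along the tool's x, y, z in mm, then the turn, a rotation vector about the tool's x, y, z in degrees. A call has 1 to 8 rows; each row shifts and turns the commanded pose from where the row before left it, along the tool's axes as they then stand; what a row does not reach is not made up. A row lasts 1/8 s, in which the tool goes at most 62.5 mm and 10.7 degrees, less where a joint would pass 70% of its speed; a pose out of reach is approached as far as the arm can. A call is refused whole if a number of a shift passes 62.5 or a number of a turn 10.7, either way. A call with a gripper value outside its range is refused whole. The fingers move at their own pace and stop on an object; FORCE is the grip in N (left out, the last holds). Time passes only in rows, so rows that do not move let the fingers close. It gives the time, the measured TCP pose, the force, the opening and the grip force at its end, in the units of the state.
- sensors.get_obs(): the state, without advancing time (a new reading comes with each control period).
- cams.capture(name): name is "scene" or "top"; returns (picture, depth): 420x560x3 uint8, red, green, blue; 420x560 float32, m along the optical axis (not along the pixel's ray), 0 where there is no reading.
- cams.camera_model(name): a dict with "fx", "fy", "cx", "cy" (pixels), "rvec" (rotation vector, rad) and "tvec" (3), from world to camera coordinates, as OpenCV has them. Camera axes: x right, y down, z forward; pixel columns grow to the right and rows downward; lengths in m; the calibration is good to about 2 mm. A picture is of the moment at which its call begins. camera_model takes no time and is no camera call.
- job_done(): hands the job in; it is judged then, once.
The state is a dict: "time": time; "joint_pos": joint angles; "joint_vel": joint speeds; "effort": joint torques, N m; "tcp_pos": TCP position; "ee_rot": TCP orientation; "contact_force": force on the tool from outside, world axes, zero at the start; "moment": the same for the moment, N m; "width": opening from 0.0 (shut) to 1.0 (fully open); "grip_force": force on a finger pad.
Only numpy, scipy, OpenCV 4.12 (cv2) and the standard library are available. Lean on these libraries where they do the work, as an engineer would, in place of code of your own. Each camera call takes 0.05 s, during which the arm holds its last target. There are 200 camera calls.

## Working session

There is one attempt and no reset: what is moved stays moved. The work goes in short steps, Python scripts to look and compute and a shell command to move; the robot and the scene stay as the last step left them, time stands still between calls to the robot, and variables do not carry over. Pictures are saved under pics/ and viewed, at most 10 in all, crops included, and the job is handed in when it is done.

```bash
mkdir -p pics
cat > h.py <<'E'
import numpy as np,cv2
from rig import sensors,cams
def snap(n,f):
    p,d=cams.capture(n); cv2.imwrite(f'pics/{f}.png',p[:,:,::-1]); np.savez(f'pics/{f}.npz',p=p,d=d); return p,d
def ray(n,u,v,z=None,d=None):
    m=cams.camera_model(n);R=cv2.Rodrigues(np.array(m['rvec'],float))[0];t=np.array(m['tvec'],float).ravel()
    r=np.array([(u-m['cx'])/m['fx'],(v-m['cy'])/m['fy'],1.]);w=R.T@r;c=-R.T@t
    if d is None: d=(z-c[2])/w[2]
    return c+w*d
E
python3 - <<'E'
from h import *
a,_=snap('top','top1');b,_=snap('scene','scene1')
o=sensors.get_obs();print(o['time'],o['tcp_pos'],o['ee_rot'],o['width'])
E
```

```text
0.1 [ 0.26198228 -0.56713842  0.25278122] [ 9.76674806e-01  2.14723220e-01 -1.53504177e-04 -4.87905438e-04] 1.003658311480021
```

View pics/top1.png

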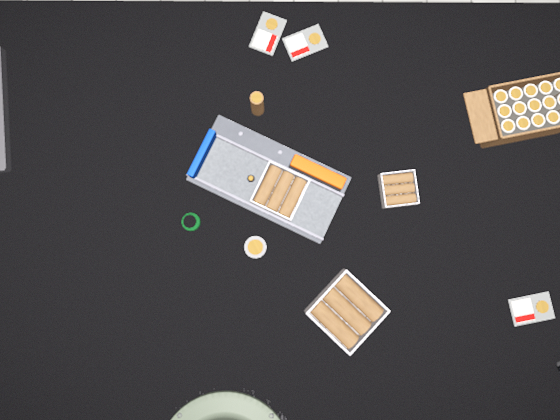

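View pics/scene1.png

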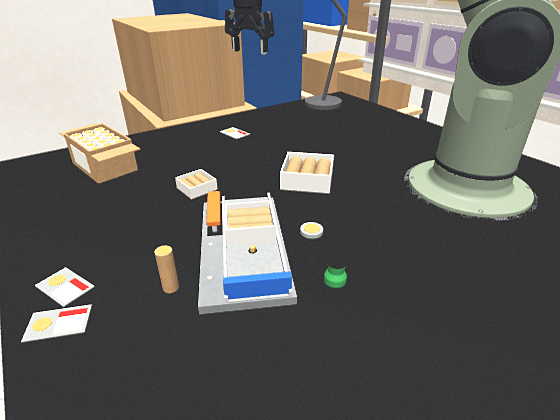

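Tray candidates in the top view are the large one at (347,311), the small one at (399,188) and the middle-sized one in the dock channel at (280,190). The last fits: it is the middle size and lies in front of the pin at (251,178). The bar is at (318,172), the stop at (202,153), the coin roll at (257,103), the capsule at (255,247) and the loupe at (191,222). I'll confirm with a crop.

Run:
```python
from h import *
p=np.load('pics/top1.npz')['p']
c=p[105:255,170:370];cv2.imwrite('pics/crop1.png',cv2.resize(c,None,fx=4,fy=4,interpolation=cv2.INTER_CUBIC)[:,:,::-1])
```

```text
(no output)
```

View pics/crop1.png

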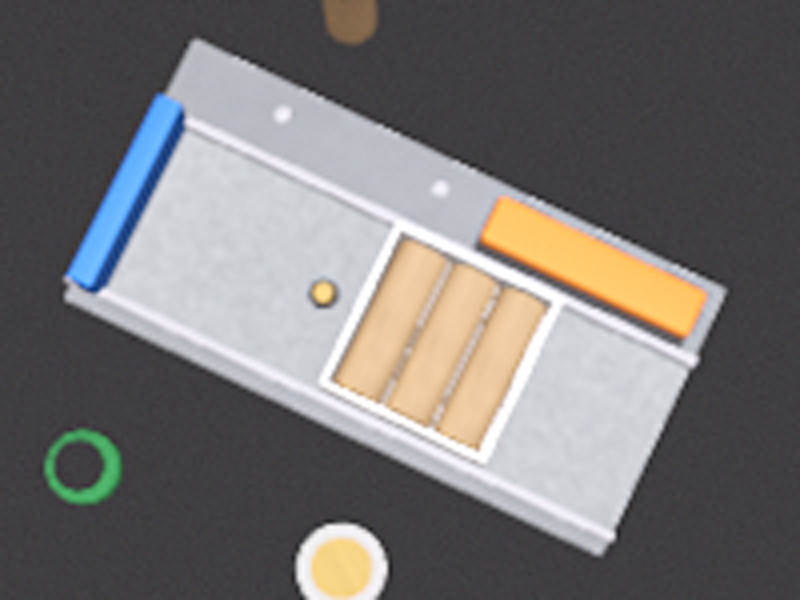

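The crop confirms the middle tray is in the channel. Its top corners are at crop (397,225), (563,297), (487,463) and (322,385). The bar corners are at (500,197), (708,293), (690,338) and (480,243), and the pin is at (322,292).

```bash
cat > m.py <<'E'
from h import *
f=lambda u,v,z:ray('top',170+(u+.5)/4-.5,105+(v+.5)/4-.5,z)
T=np.array([f(*q,.055) for q in[(397,225),(563,297),(487,463),(322,385)]])
B=np.array([f(*q,.050) for q in[(500,197),(708,293),(690,338),(480,243)]])
P=f(322,292,.029)
E
python3 - <<'E'
from m import *
n=np.linalg.norm
print('tray',T.round(4).tolist(),[round(n(T[i]-T[i-1]),4) for i in range(4)])
print('bar',B.round(4).tolist(),[round(n(B[i]-B[i-1]),4) for i in range(4)]);print('pin',P)
tc=T.mean(0);bc=B.mean(0);print('tc',tc,'bc',bc)
# fit of dock frame: x dir from tray edges and bar edges
d=(T[0]-T[1])+(T[3]-T[2])+(B[0]-B[1])+(B[3]-B[2]);d=d[:2]/n(d[:2]);print('xdir',d,np.degrees(np.arctan2(d[1],d[0])))
y=np.array([-d[1],d[0]])
for nm,q in(('tc',tc),('bc',bc)):print(nm,(q-P)[:2]@d,(q-P)[:2]@y)
for u,v,z in[(67,282,.055),(160,95,.055),(184,105,.055),(95,290,.055)]:
  q=f(u,v,z)-P;print('stop',q[:2]@d,q[:2]@y)
from scipy.spatial.transform import Rotation as R
print(R.from_quat(sensors.get_obs()['ee_rot']).as_matrix().round(3))
E
```

```text
tray [[0.5918, -0.0837, 0.055], [0.5563, -0.1656, 0.055], [0.4742, -0.1283, 0.055], [0.5121, -0.0473, 0.055]] [np.float64(0.0876), np.float64(0.0893), np.float64(0.0902), np.float64(0.0894)]
bar [[0.6072, -0.1348, 0.05], [0.5595, -0.2379, 0.05], [0.537, -0.2288, 0.05], [0.584, -0.1249, 0.05]] [np.float64(0.0253), np.float64(0.1136), np.float64(0.0243), np.float64(0.114)]
pin [ 0.56231975 -0.04569391  0.029     ]
tc [ 0.53362971 -0.1062261   0.055     ] bc [ 0.57189438 -0.1815861   0.05      ]
xdir [0.41385066 0.91034479] 65.55304199455877
tc -0.06697854761476493 0.0010665417366974017
bc -0.11974627788859715 -0.06495528915167537
stop 0.11334580060874686 0.05130149417987164
stop 0.1120537135727519 -0.05272398234405065
stop 0.09905342595453641 -0.053138732209667514
stop 0.09910403017342798 0.049121554695005946
[[ 0.908  0.419 -0.001]
 [ 0.419 -0.908  0.001]
 [-0.    -0.001 -1.   ]]
```

```bash
python3 -m handwheel '[[0.6,0,0,0,0,0,-8.2],[0.6,0,0,0,0,0,-8.2],[0.6,0,0,0,0,0,-8.2],[0.6,0,0,0,0,0,-8.2],[0.6,0,0,0,0,0,-8],[0.6,0,0,0,0,0,0]]' 20
python3 -m handwheel '[[0.6,55,11,0,0,0,0],[0.6,55,11,0,0,0,0],[0.6,55,11,0,0,0,0],[0.6,55,11,0,0,0,0],[0.6,55,11,0,0,0,0],[0.6,55,11,0,0,0,0],[0.6,55,11,0,0,0,0],[0.6,50,11,0,0,0,0]]'
cat >> m.py <<'E'
from scipy.spatial.transform import Rotation as Ro
d=np.array([.4139,.9103]);y=np.array([-d[1],d[0]])
def st():
    o=sensors.get_obs();q=o['tcp_pos']-P;M=Ro.from_quat(o['ee_rot']).as_matrix()
    print('t',round(o['time'],2),'dock mm',(1e3*np.array([q[:2]@d,q[:2]@y,o['tcp_pos'][2]])).round(1),'yaw',np.degrees(np.arctan2(M[1,0],M[0,0])).round(2),'tz',M[:,2].round(3),'F',o['contact_force'].round(1),'w',round(o['width'],3))
E
python3 -c "
from m import *
st()"
```

```text
time: 0.85
tcp_pos: [0.2619, -0.5673, 0.253]
ee_rot: [0.841, 0.541, 0.0, -0.0]
contact_force: [0.3, -0.2, -0.8]
width: 0.6
grip_force: 0.0
time: 1.85
tcp_pos: [0.5229, -0.2058, 0.2533]
ee_rot: [0.842, 0.54, 0.0, -0.0]
contact_force: [0.3, -0.4, -0.3]
width: 0.598
grip_force: 0.0
t 1.85 dock mm [-162.   -30.4  253.3] yaw 65.39 tz [ 0.  0. -1.] F [ 0.3 -0.4 -0.3] w 0.598
```

```bash
python3 -m handwheel '[[0.6,5,0,0,0,0,0],[0.6,4,0,40,0,0,0],[0.6,0,0,50,0,0,0],[0.6,0,0,50,0,0,0],[0.6,0,0,13,0,0,0],[0.6,0,0,0,0,0,0]]'
python3 -c "
from m import *
st()
for n in('scene','top'):
    p,_=snap(n,n+'2')
c=np.load('pics/scene2.npz')['p'][150:300,160:360];cv2.imwrite('pics/c2.png',cv2.resize(c,None,fx=4,fy=4,interpolation=2)[:,:,::-1])"
```

```text
time: 2.6
tcp_pos: [0.5257, -0.1997, 0.1006]
ee_rot: [0.841, 0.541, -0.0, -0.0]
contact_force: [0.4, -0.4, 0.6]
width: 0.6
grip_force: 0.0
t 2.6 dock mm [-155.4  -30.4  100.6] yaw 65.51 tz [-0.001 -0.    -1.   ] F [ 0.4 -0.4  0.6] w 0.6
```

View pics/c2.png

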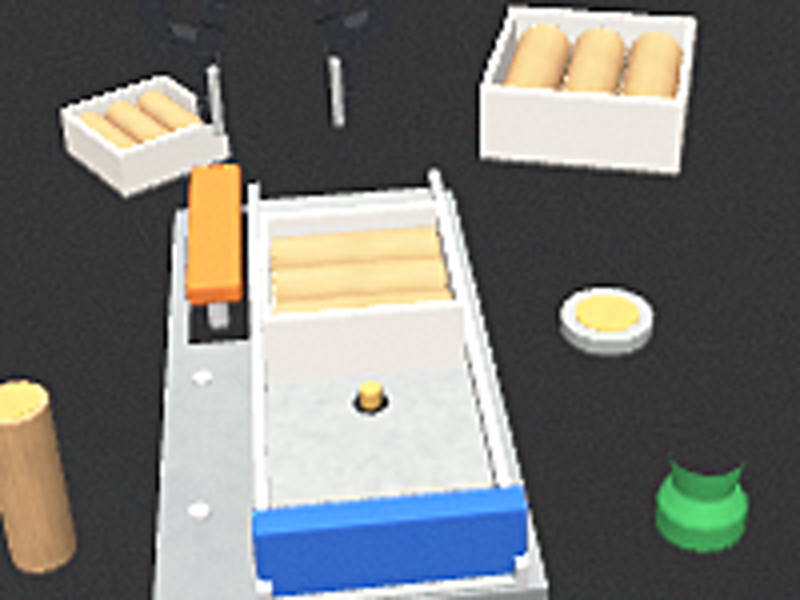

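The pad tips show at crop (216,132) and (340,126), above and behind the bar's far end and behind the tray. I'll intersect them with the plane of the fingers' front to get tip height and y.

```bash
python3 -c "
from m import *
z=np.load('pics/scene2.npz');p,dep=z['p'],z['d']
for u,v in[(216,132),(340,126),(213,68),(335,58)]:
    U,V=160+(u+.5)/4-.5,150+(v+.5)/4-.5
    a=ray('scene',U,V,d=.5);b=ray('scene',U,V,d=1.5)
    fx=lambda q:(q-P)[:2]@d
    t=(-.146-fx(a))/(fx(b)-fx(a));q=a+t*(b-a);print(u,v,'y',(q-P)[:2]@y,'z',q[2],'depth',dep[int(round(V))-2,int(round(U))],.5+t)
# bar height/top depth check
zt=np.load('pics/top2.npz')
for u,v in[(305,166),(318,172),(330,178)]:
    q=ray('top',u,v,d=zt['d'][v,u]);print('bar',q,(q-P)[:2]@d,(q-P)[:2]@y)
"
```

```text
216 132 y -0.061253810013311524 z 0.08453447079003756 depth 0.7645275 0.7673659403955315
340 126 y 0.0003044288670313103 z 0.08253443587148643 depth 0.77145314 0.7758692971091601
213 68 y -0.05937378380528463 z 0.1195617195139915 depth 0.74386895 0.7487107046486126
335 58 y -0.00016775220385873376 z 0.12021753747948041 depth 0.7508014 0.7554986556463297
bar [ 0.58240713 -0.15524441  0.05246652] -0.09140964802854598 -0.06362848715554846
bar [ 0.50373629 -0.14145685  0.44116432] -0.1114206905889516 0.013692244757416842
bar [ 0.4876854  -0.14742719  0.49978248] -0.12349895486325356 0.025832241709871088
```

```bash
python3 -m handwheel '[[0.6,8,6,15,0,0,0],[0.6,0,0,12,0,0,0],[0.6,0,0,8,0,0,0],[0.6,0,0,6,0,0,0],[0.6,0,0,4.5,0,0,0],[0.6,0,0,0,0,0,0],[0.6,0,0,0,0,0,0]]'
cat >> m.py <<'E'
def look(k):
    st();p,D=snap('top','top'+k)
    h=cv2.cvtColor(p,cv2.COLOR_RGB2HSV);m=cv2.inRange(h,(8,190,150),(20,255,255));m[:, :280]=0
    vv,uu=np.nonzero(m)
    q=np.array([ray('top',u,v,d=D[v,u]) for u,v in zip(uu,vv) if 140<v<200 and u<360])
    if len(q):print('bar n',len(q),'z med',np.median(q[:,2]).round(4))
    p,_=snap('scene','scene'+k);c=p[150:300,160:360];cv2.imwrite(f'pics/c{k}.png',cv2.resize(c,None,fx=4,fy=4,interpolation=2)[:,:,::-1])
E
python3 -c "
from m import *
look('3')"
```

```text
time: 3.58
tcp_pos: [0.5345, -0.1946, 0.055]
ee_rot: [0.841, 0.542, 0.0, 0.0]
contact_force: [-0.2, 2.5, 2.3]
width: 0.6
grip_force: 1.3
t 3.58 dock mm [-147.1  -36.3   55. ] yaw 65.59 tz [ 0. -0. -1.] F [-0.2  2.5  2.3] w 0.6
bar n 4 z med 0.0308
```

View pics/c3.png

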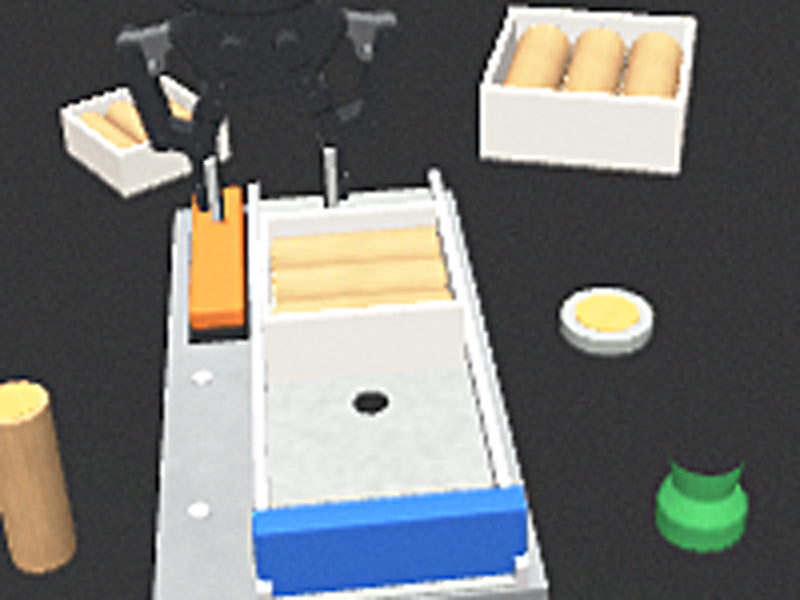

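The pin is sunk, with an empty hole at crop (371,402). The 2.3 N reading matches the spring at 12 mm, and the second finger is behind the rear wall at (332,205). I'll push now.

```bash
python3 -m handwheel '[[0.6,8,0,0,0,0,0],[0.6,8,0,0,0,0,0],[0.6,6,0,0,0,0,0],[0.6,6,0,0,0,0,0],[0.6,7,0,0,0,0,0],[0.6,7,0,0,0,0,0],[0.6,7,0,0,0,0,0],[0.6,7,0,0,0,0,0]]'
python3 -m handwheel '[[0.6,7,0,0,0,0,0],[0.6,7,0,0,0,0,0],[0.6,7,0,0,0,0,0],[0.6,5,0,0,0,0,0],[0.6,0,0,0,0,0,0]]'
python3 -c "
from m import *
look('4')"
```

```text
time: 4.68
tcp_pos: [0.5574, -0.1444, 0.0548]
ee_rot: [0.841, 0.541, -0.001, 0.0]
contact_force: [-2.5, -8.1, 5.6]
width: 0.604
grip_force: 4.5
time: 5.3
tcp_pos: [0.5685, -0.1199, 0.0548]
ee_rot: [0.841, 0.542, -0.0, 0.0]
contact_force: [-0.2, -3.4, 2.8]
width: 0.601
grip_force: 2.6
t 5.3 dock mm [-65.  -36.3  54.8] yaw 65.61 tz [-0.    -0.001 -1.   ] F [-0.2 -3.4  2.8] w 0.601
```

View pics/c4.png

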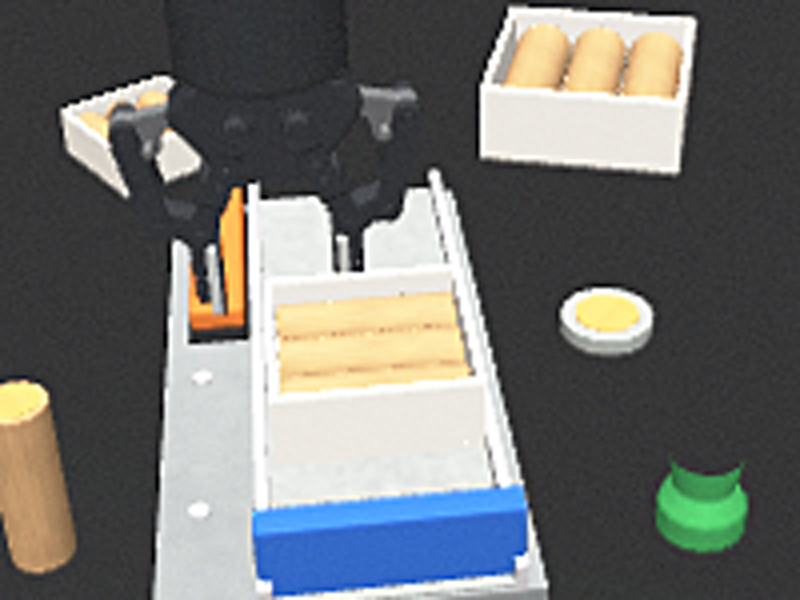

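The tray is level and covers the pin hole, with its front bottom edge at about (375,455). The bar is still down, so I'll continue to the stop.

```bash
python3 -m handwheel '[[0.6,7,0,0,0,0,0],[0.6,7,0,0,0,0,0],[0.6,7,0,0,0,0,0],[0.6,7,0,0,0,0,0],[0.6,7,0,0,0,0,0],[0.6,7,0,0,0,0,0],[0.6,6,0,0,0,0,0],[0.6,6,0,0,0,0,0]]'
python3 -m handwheel '[[0.6,4,0,0,0,0,0],[0.6,2,0,0,0,0,0],[0.6,0,0,0,0,0,0]]'
python3 -c "
from m import *
st()"
```

```text
time: 6.4
tcp_pos: [0.5908, -0.0719, 0.0548]
ee_rot: [0.841, 0.541, -0.0, 0.001]
contact_force: [0.5, -12.1, 1.7]
width: 0.605
grip_force: 4.6
time: 6.78
tcp_pos: [0.5934, -0.0664, 0.0548]
ee_rot: [0.841, 0.541, -0.0, 0.001]
contact_force: [2.8, -8.7, 0.9]
width: 0.596
grip_force: 3.6
t 6.78 dock mm [ -5.9 -36.9  54.8] yaw 65.56 tz [ 0.    -0.001 -1.   ] F [ 2.8 -8.7  0.9] w 0.596
```

```bash
for i in 1 2 3; do python3 -m handwheel '[[0.6,2,0,0,0,0,0],[0.6,0,0,0,0,0,0]]' | grep force; python3 -c "
from m import *
st()"; done
```

```text
contact_force: [2.1, -8.7, 1.7]
grip_force: 3.7
t 7.03 dock mm [ -4.  -36.8  54.8] yaw 65.56 tz [ 0.    -0.001 -1.   ] F [ 2.1 -8.7  1.7] w 0.599
contact_force: [2.1, -9.1, 0.7]
grip_force: 3.8
t 7.28 dock mm [ -2.  -36.8  54.8] yaw 65.55 tz [ 0.    -0.001 -1.   ] F [ 2.1 -9.1  0.7] w 0.596
contact_force: [0.5, -13.4, 2.9]
grip_force: 6.2
t 7.53 dock mm [ -1.  -36.9  54.8] yaw 65.53 tz [-0.    -0.002 -1.   ] F [  0.5 -13.4   2.9] w 0.599
```

```bash
python3 -m handwheel '[[0.6,2,0,0,0,0,0],[0.6,1,0,0,0,0,0],[0.6,0,0,0,0,0,0]]' | grep force
python3 -c "
from m import *
look('5')"
```

```text
contact_force: [-7.4, -26.0, 9.9]
grip_force: 13.1
t 7.9 dock mm [ -0.9 -36.9  54.7] yaw 65.44 tz [-0.003 -0.005 -1.   ] F [ -7.4 -26.    9.9] w 0.603
bar n 1 z med 0.0429
```

View pics/c5.png

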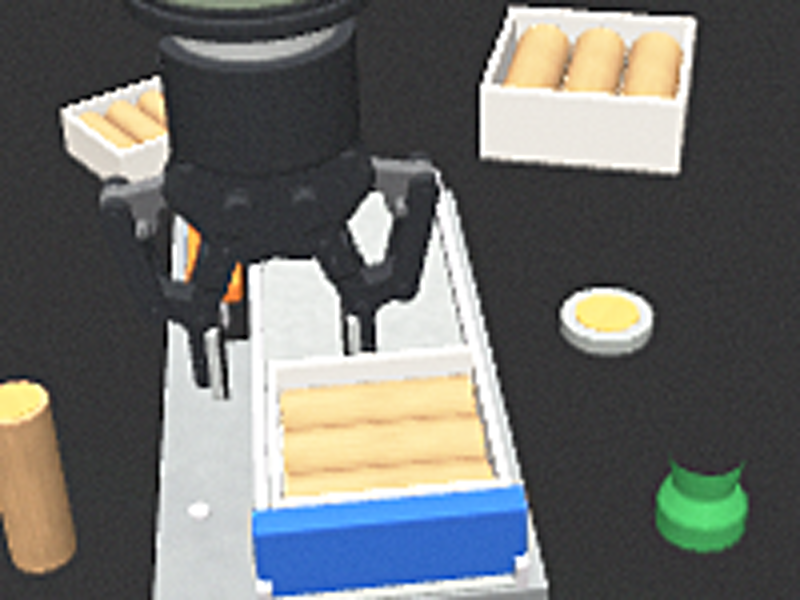

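The tray's front edge meets the blue stop at (390,495) and the force rises without motion, so it is home. I'll back off, then rise.

```bash
python3 -m handwheel '[[0.6,-4,0,0,0,0,0],[0.6,-8,0,0,0,0,0],[0.6,-4,0,-5,0,0,0],[0.6,0,0,-30,0,0,0],[0.6,0,0,-50,0,0,0],[0.6,0,0,-50,0,0,0],[0.6,-50,0,-10,0,0,0],[0.6,-50,0,0,0,0,0]]' | grep -A1 tcp
python3 -m handwheel '[[0.6,-50,0,0,0,0,0],[0.6,-50,0,0,0,0,0],[0.6,-50,0,0,0,0,0],[0.6,0,0,0,0,0,0]]' | grep -A1 tcp
python3 -c "
from m import *
look('6')
t=np.load('pics/top6.npz')['p'][105:255,170:370];s=cv2.imread('pics/c6.png')
a=cv2.resize(t,(400,300),interpolation=2)[:,:,::-1];s=s[150:600,150:650]
o=np.zeros((600,800,3),np.uint8);o[:300,:400]=a;o[:360,400:]=cv2.resize(s,(400,360));cv2.imwrite('pics/f6.png',o[:360])"
```

```text
tcp_pos: [0.5489, -0.1634, 0.2013]
ee_rot: [0.84, 0.542, 0.001, 0.001]
tcp_pos: [0.4848, -0.3029, 0.2]
ee_rot: [0.842, 0.539, -0.001, 0.0]
t 9.5 dock mm [-266.2  -35.9  200. ] yaw 65.28 tz [-0.001 -0.001 -1.   ] F [ 0.3  0.7 -0.5] w 0.601
bar n 14 z med 0.0434
```

View pics/f6.png

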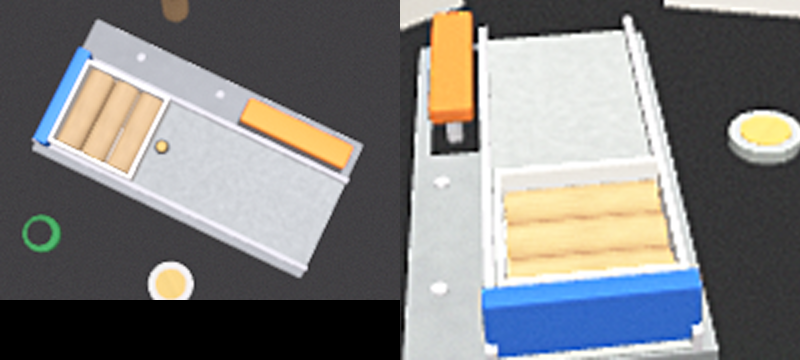

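The tray sits against the stop, the pin is up behind it at (162,146), the bar is back up and the bystanders have not moved.

```bash
python3 -c "
from rig import job_done
print(job_done())"
```

```text
the job is handed in; nothing more can be done
None
```

The tray is home against the blue stop with the pin sprung up behind it and the gripper clear of everything; I handed the job in at about 9.5 s of robot time.

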